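# Rock a jammed locating block out of an injector fixture

### The arm

A 7-joint arm with a two-finger parallel gripper is mounted at the origin on the work surface. World frame = base frame: x ahead of the robot, y to its left, z up, the work surface at z = 0. Lengths are in m, angles in rad, forces in N, time in s.
With the tool pointing down it reaches from about 0.35 to 0.9 m from the base axis. Payload 8.1 kg.
Tool frame: the origin (TCP) lies on the centre line of the jaws, within the pads' length; the fingertips stand 17 mm ahead of it and the grasp point (between the pads) lies 2 mm behind it; z points along the fingers, y is the direction in which the jaws open and shut (so a half turn about z gives the same grasp; the last joint's range is limited). The gripper opens to 92 mm and grips with 3 to 60 N. Pads are 19 mm wide; open, the fingers measure 130 mm over their backs; the gripper's body (75 mm by 190 mm) begins 47 mm behind the grasp point.
Start: joints at [1.231, 0.434, 0.025, 1.573, -0.012, 1.134, -0.075], TCP at [0.147, -0.608, 0.244] pointing down, gripper open.
Joint ranges: [-2.62, 2.62], [-0.44, 2.09], [-1.27, 1.32], [0.08, 2.57], [-1.32, 4.46], [0.12, 2], [-2.74, 2.74]. Speed limits (rad/s): [2.22, 2.22, 3.01, 3.01, 3.14, 3.14, 3.14].

### API

Orientations are given as a rotation vector (axis times angle).
In Python, from cell import arm gives the robot as it stands.
- The arm moves only by the shell command python3 -m creep 'ROWS' [FORCE]. ROWS is JSON, a list that holds one entry, the list of rows, each a list of 7 numbers: the shift along the world's x, y, z in cm, then the turn, a rotation vector about the world's x, y, z in degrees, then the opening, from -1 (shut) to 1 (fully open), so that 0 is half open. In form: [[[tx, ty, tz, ax, ay, az, jaw], ...]]. A call has 1 to 5 rows; each row is the pose to reach, as a shift and turn from the pose commanded when the call began; what a row does not reach only later rows make up. A row lasts 1/10 s, in which the tool goes at most 50 mm and 8.59 degrees, less where a joint would pass 70% of its speed; a pose out of reach is approached as far as the arm can. A call with a gripper value outside its range is refused whole. The fingers move at their own pace and stop on an object; FORCE is the grip in N (left out, the last holds). Time passes only in rows, so rows that repeat a pose let the fingers close. It gives the time, the measured TCP pose, the force and the opening at its end, in the units of the state.
- arm.observe(): the state, without advancing time (a new reading comes with each control period).
- arm.get_image(name): name is "side" or "top"; returns the picture (400x640x3 uint8, red, green, blue); there is no depth.
- arm.camera_model(name): a dict with "vfov" (degrees; the focal length in pixels is half the picture's height over the tangent of half this angle, whatever the lens; pixels are square), "cx", "cy" (the principal point, pixels), "cam_to_world" (4x4, takes a point from camera to world coordinates). Camera axes: x right, y down, z forward; pixel columns grow to the right and rows downward; lengths in m; the calibration is good to about 2 mm. A picture is of the moment at which its call begins. camera_model takes no time and is no camera call.
- arm.sign_off(): hands the job in, once; it reports no verdict.
The state is a dict: "clock": time; "joints": joint angles; "dq": joint speeds; "joint_efforts": joint torques, N m; "position": TCP position; "ee_rot": TCP orientation; "force": force on the tool from outside, world axes, zero at the start; "ft_torque": the same for the moment, N m; "width": opening from 0.0 (shut) to 1.0 (fully open).
Only numpy, scipy, OpenCV 4.12 (cv2) and the standard library are available. Lean on these libraries where they do the work, as an engineer would, in place of code of your own. Each camera call takes 0.05 s, during which the arm holds its last target.

### The job

The aluminium locating block is jammed between the two stiff steel keepers of the bench fixture, whose lips catch its shoulders. Take it by its upright tang and, with its foot still down in the pocket, rock it firmly over towards one keeper and then the other until both are pushed back and it comes free; do not yank it up against the lips. Then lift it straight out and finish while still holding it in the gripper, upright above the pocket with its foot just clear of the keepers' tops (about 2 cm), leaving everything else where it stands.

Things in the scene. Friction and masses are not known exactly. Their poses are not given: they have to be found in the camera images.
- fixture: Grey base plate 110 (x) x 200 (y) x 14 mm fixed to the bench, with a steel pocket in the middle and a dark steel keeper on each side. Origin: centre of its underside, at bench height; z up, y is the line along which the keepers slide and the block rocks. The keepers' tops, 92 mm above the bench, are its highest points.
- pocket (a point): Centre of the pocket's floor, 14 mm above the bench, axes as the fixture's. The pocket is 34 (x) x 20 (y) mm inside, its rim 32 mm above the bench.
- block: Aluminium locating block, about 220 g, 136 mm tall. Origin: lowest point of its foot, which starts on the pocket floor; axes as the fixture's. A body 32 (x) x 28 (y) mm, 20 to 70 mm above the origin, ends in two shoulders; above it a slim tang 28 (x) x 12 (y) mm, 70 to 136 mm above the origin, is the place to grip.
- rocker_axis (a point): Point on the block, 9 mm above its origin: the block rocks about the line along x through here (its foot is round below, radius 9 mm). Seated, it can lean about 0.16 rad (9 degrees) either way, towards +y or -y, before its body meets the pocket rim. Lifted 2 mm while jammed, its shoulders meet the lips.
- tang_top (a point): Centre of the top of the block's tang, 136 mm above the block's origin (150 mm above the bench at the start).
- lip_left (a point): Middle of the upper inner edge of the +y keeper's lip, 92 mm above the bench; moves with the keeper. Each lip is 30 mm wide (x), 6 mm thick and at the start reaches 6 mm over the block's shoulder; below it the keeper's upright face stands against the block's side.
- lip_right (a point): The same point on the -y keeper's lip.
- keeper_left (a joint): How far the +y keeper has been pushed outwards, m: 0 to 0.0005 at the start, at most 0.012. It slides stiffly (about 9 N), has no spring and stays where it is left. Beyond about 0.0065 its lip no longer covers the shoulder of the upright block; leaning the block all the way towards it gives about 0.009.
- keeper_right (a joint): The same for the keeper on the fixture's -y side, positive outwards (towards -y).
- oil_bottle: White plastic bottle, 40 mm across, 100 mm tall, standing on the bench; origin under its centre. Leave alone.
- nozzle_nut: Small stepped steel nut, 28 mm across, 50 mm tall, standing; origin under its centre. Leave alone.
- screwdriver: Wooden-handled screwdriver, 170 mm long, lying on the bench between fixture and robot. Leave alone.
- parts_tray: White open plastic tray 160 x 110 x 50 mm with a few small parts in it, to the side of the fixture; origin under its centre. Leave alone.

How it is judged:
By the outcome, as a careful person would: the job done as asked, in the order asked, and still so for the second after the job is handed in, while the arm keeps its last pose, push and grip.
It also fails if it takes over 51 s, if anything falls off the work surface, if the arm or the gripper's body presses on something with over 40 N, if the wrist force passes 120 N, or if a joint passes its speed limit or range.

## Working session

There is one attempt and no reset: what is moved stays moved. The work goes in short steps, Python scripts to look and compute and a shell command to move; the robot and the scene stay as the last step left them, time stands still between calls to the robot, and variables do not carry over. Pictures are saved under pics/ and viewed, and the job is handed in when it is done.

```bash
ls; mkdir -p pics; python3 - <<'E'
from cell import arm
import cv2
s=arm.observe();print({k:s[k] for k in ['clock','position','ee_rot','force','width']})
for n in ['side','top']:
    cv2.imwrite(f'pics/{n}0.png',cv2.cvtColor(arm.get_image(n),cv2.COLOR_RGB2BGR))
    m=arm.camera_model(n);print(n,m)
E
```

```text
pics
{'clock': 0.0, 'position': array([ 0.14643594, -0.60711684,  0.24292619]), 'ee_rot': array([-3.11810646e+00, -3.70788290e-01,  5.69306660e-04]), 'force': array([ 0.04659841,  0.5751925 , -0.73436399]), 'width': 1.0001029490841835}
side {'vfov': 54.74074015152692, 'cx': 322.5601726232751, 'cy': 204.82490091462594, 'cam_to_world': array([[ 0.99808178, -0.04761228,  0.03957047,  0.53965108],
       [-0.06128397, -0.66922799,  0.74052561, -0.47449464],
       [-0.00877645, -0.74153016, -0.67086213,  0.69484941],
       [ 0.        ,  0.        ,  0.        ,  1.        ]])}
top {'vfov': 50.709411588509155, 'cx': 315.85869218348546, 'cy': 191.25545950402483, 'cam_to_world': array([[-0.01873095, -0.98688051,  0.16036214,  0.4201704 ],
       [-0.99982189,  0.01811754, -0.0052866 ,  0.15411503],
       [ 0.00231187, -0.1604326 , -0.98704409,  1.04239692],
       [ 0.        ,  0.        ,  0.        ,  1.        ]])}
```

View pics/side0.png

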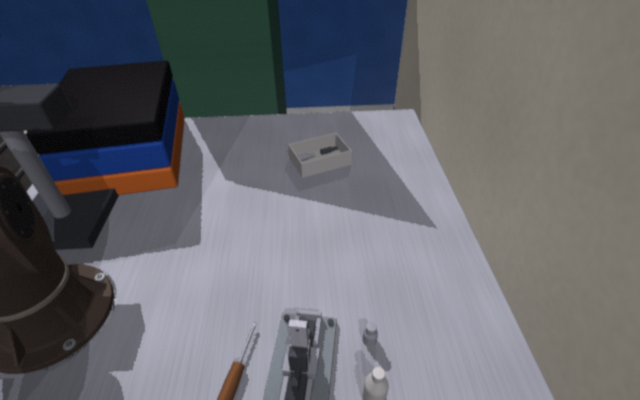

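View pics/top0.png

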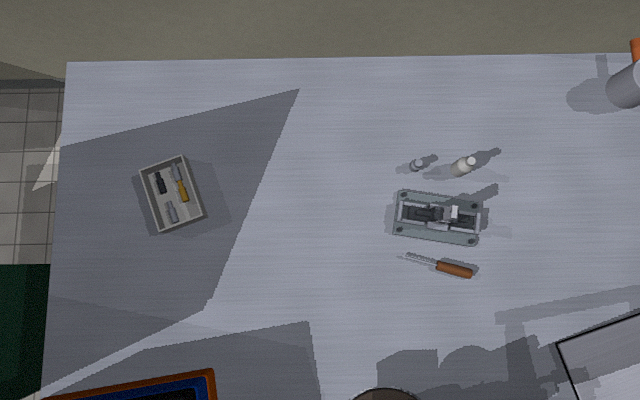

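```bash
python3 - <<'E'
import cv2
a=cv2.imread('pics/side0.png')[290:400,210:410];cv2.imwrite('pics/side0z.png',cv2.resize(a,None,fx=4,fy=4,interpolation=cv2.INTER_CUBIC))
a=cv2.imread('pics/top0.png')[145:285,380:520];cv2.imwrite('pics/top0z.png',cv2.resize(a,None,fx=4.2,fy=4.2,interpolation=cv2.INTER_CUBIC))
E
```

```text
(no output)
```

View pics/side0z.png

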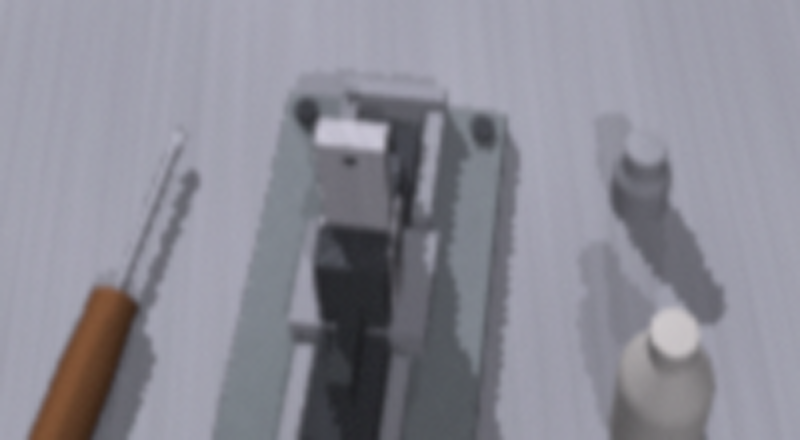

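View pics/top0z.png

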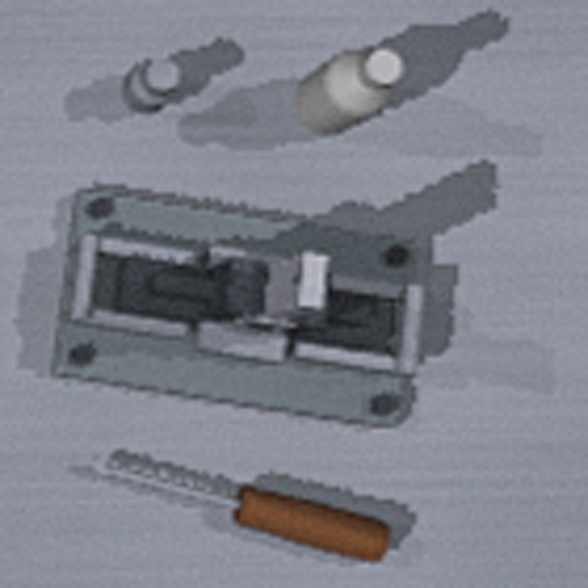

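```bash
cat > h.py <<'E'
import numpy as np
from cell import arm
def ray(n,u,v):
    m=arm.camera_model(n);f=200/np.tan(np.radians(m['vfov']/2));T=m['cam_to_world']
    d=T[:3,:3]@np.array([(u-m['cx'])/f,(v-m['cy'])/f,1.]);return T[:3,3],d/np.linalg.norm(d)
def onz(n,u,v,z):
    o,d=ray(n,u,v);return o+d*(z-o[2])/d[2]
def proj(n,p):
    m=arm.camera_model(n);f=200/np.tan(np.radians(m['vfov']/2));q=np.linalg.inv(m['cam_to_world'])@np.append(p,1)
    return np.array([f*q[0]/q[2]+m['cx'],f*q[1]/q[2]+m['cy']])
E
python3 - <<'E'
from h import *
np.set_printoptions(precision=4,suppress=True)
t=lambda u,v:(380+(u+.5)/4.2-.5,145+(v+.5)/4.2-.5)
s=lambda u,v:(210+(u+.5)/4-.5,290+(v+.5)/4-.5)
C=[onz('top',*t(*p),.014) for p in [(73,188),(432,235),(408,426),(54,375)]]
C=np.array(C);print(C,C.mean(0))
for i in range(4):
    d=C[(i+1)%4]-C[i];print(np.linalg.norm(d),np.degrees(np.arctan2(d[1],d[0])))
G=np.array([onz('top',*t(*p),.15) for p in [(304,252),(329,254),(326,309),(299,306)]]);print(G,G.mean(0))
S=np.array([onz('side',*s(*p),.15) for p in [(318,121),(388,124),(388,153),(316,146)]]);print('side',S,S.mean(0))
H=[onz('side',*s(*p),.014) for p in [(288,92),(508,115)]];print(H,np.linalg.norm(H[0]-H[1]))
# holes
Ht=np.array([onz('top',*t(*p),.014) for p in [(100,207),(397,255),(384,403),(82,353)]]);print(Ht,Ht.mean(0))
print([onz('side',*s(*p),.014) for p in [(307,112),(484,131)]])
E
```

```text
[[ 0.5883 -0.052   0.014 ]
 [ 0.5565 -0.2611  0.014 ]
 [ 0.4458 -0.2382  0.014 ]
 [ 0.4789 -0.0356  0.014 ]] [ 0.5174 -0.1467  0.014 ]
0.21152109628775925 -98.63969087870369
0.11303653933218687 168.281142688861
0.20527455985662435 80.73233250254266
0.11062368555237093 -8.542823719483199
[[ 0.531  -0.1404  0.15  ]
 [ 0.5297 -0.1531  0.15  ]
 [ 0.5018 -0.1495  0.15  ]
 [ 0.5035 -0.136   0.15  ]] [ 0.5165 -0.1447  0.15  ]
side [[ 0.5024 -0.1403  0.15  ]
 [ 0.53   -0.1434  0.15  ]
 [ 0.5296 -0.1561  0.15  ]
 [ 0.5016 -0.1512  0.15  ]] [ 0.5159 -0.1477  0.15  ]
[array([ 0.4779, -0.0395,  0.014 ]), array([ 0.5871, -0.0598,  0.014 ])] 0.1109928882736946
[[ 0.5767 -0.0673  0.014 ]
 [ 0.5451 -0.2396  0.014 ]
 [ 0.4592 -0.2253  0.014 ]
 [ 0.4913 -0.0524  0.014 ]] [ 0.5181 -0.1462  0.014 ]
[array([ 0.4876, -0.0514,  0.014 ]), array([ 0.5745, -0.0678,  0.014 ])]
```

```bash
python3 -m creep '[[[15,19,0,0,0,-12,1],[15,19,0,0,0,-12,1],[15,19,0,0,0,-12,1],[15,19,0,0,0,-12,1],[15,19,0,0,0,-12,1]]]' 30; python3 -m creep '[[[15,19,0,0,0,-11.6,1],[15,19,0,0,0,-11.6,1],[15,19,0,0,0,-11.6,1],[15,19,0,0,0,-11.6,1],[15,19,0,0,0,-11.6,1]]]'
```

```text
clock: 0.6
position: [0.298, -0.415, 0.2436]
ee_rot: [-3.141, -0.045, -0.0]
force: [0.6, 0.4, -0.2]
width: 1.004
clock: 1.1
position: [0.4474, -0.2256, 0.2437]
ee_rot: [-3.13, 0.274, 0.0]
force: [0.5, -0.5, 0.5]
width: 1.0
```

```bash
python3 - <<'E'
from h import *
from scipy.spatial.transform import Rotation as R
s=arm.observe();print(s['clock'],s['position'],s['force'],s['joints']);print(R.from_rotvec(s['ee_rot']).as_matrix().round(3))
E
```

```text
1.1 [ 0.44744168 -0.22555089  0.24369266] [ 0.54969924 -0.52548334  0.47199209] [ 0.4701311   0.24221274 -0.13412503  1.859835    0.03717578  1.04201857
 -1.42462964]
[[ 0.985 -0.174 -0.   ]
 [-0.174 -0.985  0.   ]
 [-0.     0.    -1.   ]]
```

```bash
python3 -m creep '[[[6.9,7.9,0,0,0,0,1],[6.9,7.9,0,0,0,0,1],[6.9,7.9,0,0,0,0,1],[6.9,7.9,-3.5,0,0,0,0],[6.9,7.9,-3.5,0,0,0,0]]]'; python3 - <<'E'
from h import *
import cv2
for n,c in [('side',(slice(230,400),slice(200,420))),('top',(slice(145,285),slice(370,530)))]:
    a=cv2.cvtColor(arm.get_image(n),cv2.COLOR_RGB2BGR);cv2.imwrite(f'pics/{n}1.png',a)
    cv2.imwrite(f'pics/{n}1z.png',cv2.resize(a[c],None,fx=3.5,fy=3.5,interpolation=cv2.INTER_CUBIC))
E
```

```text
clock: 1.6
position: [0.513, -0.1481, 0.2052]
ee_rot: [-3.129, 0.273, 0.011]
force: [-0.5, 0.6, 0.3]
width: 0.876
```

View pics/side1z.png

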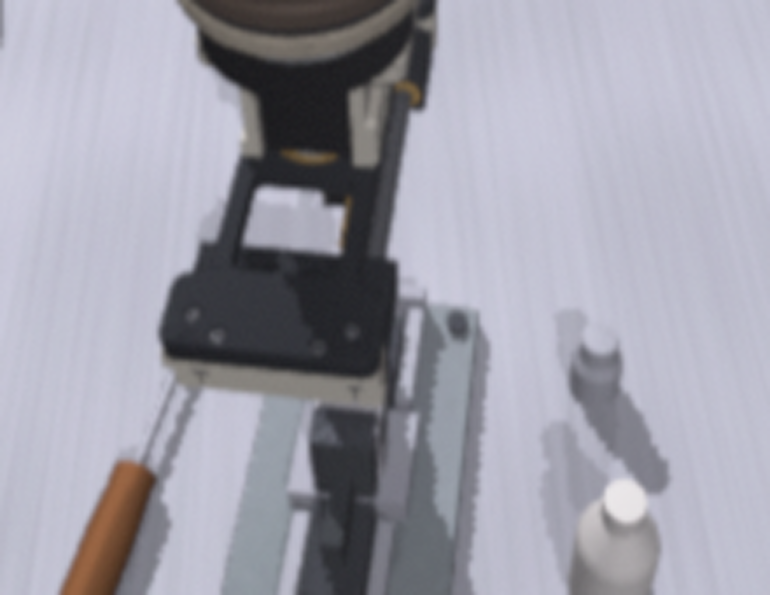

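View pics/top1z.png

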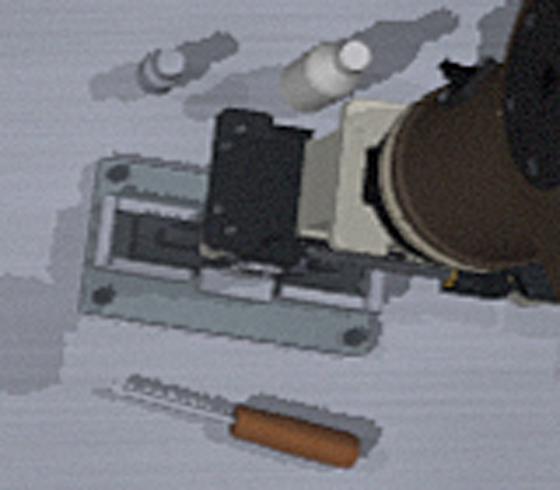

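```bash
python3 -m creep '[[[0,0,0,0,0,0,0],[0,0,-3,0,0,0,0],[0,0,-3,0,0,0,0],[0,0,-3,0,0,0,0],[0,0,-3,0,0,0,0]]]';python3 -m creep '[[[0,0,-3,0,0,0,0],[0,0,-5.9,0,0,0,0],[0,0,-5.9,0,0,0,0],[0,0,-5.9,0,0,0,0],[0,0,-5.9,0,0,0,0]]]'
```

```text
clock: 2.2
position: [0.5163, -0.1489, 0.1802]
ee_rot: [3.129, -0.275, 0.003]
force: [-0.0, 0.3, 0.4]
width: 0.499
clock: 2.7
position: [0.5168, -0.1488, 0.1216]
ee_rot: [3.129, -0.275, 0.004]
force: [0.0, 0.2, -0.6]
width: 0.5
```

```bash
python3 -m creep '[[[0,0.25,-0.2,0,0,0,0],[0,0.25,-0.2,0,0,0,0],[0,0.25,-0.2,0,0,0,0]]]'; python3 - <<'E'
from h import *
import cv2
for n,c in [('side',(slice(250,400),slice(210,420))),]:
    a=cv2.cvtColor(arm.get_image(n),cv2.COLOR_RGB2BGR);cv2.imwrite(f'pics/{n}2.png',a)
    cv2.imwrite(f'pics/{n}2z.png',cv2.resize(a[c],None,fx=3.6,fy=3.6,interpolation=cv2.INTER_CUBIC))
E
```

```text
clock: 3.0
position: [0.5158, -0.146, 0.1182]
ee_rot: [3.129, -0.274, 0.001]
force: [-0.0, 0.4, -0.6]
width: 0.495
```

View pics/side2z.png

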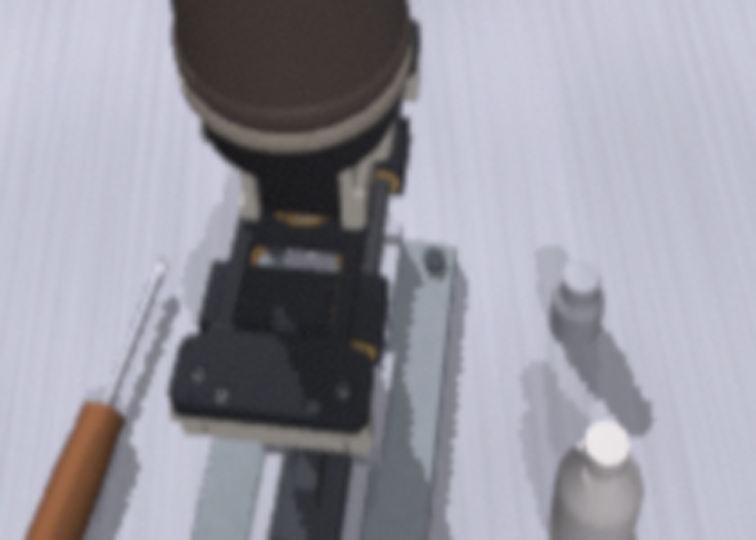

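```bash
python3 -m creep '[[[0,0,0,0,0,0,-0.6],[0,0,0,0,0,0,-0.6],[0,0,0,0,0,0,-0.6],[0,0,0,0,0,0,-0.65],[0,0,0,0,0,0,-0.65]]]' 6;python3 -m creep '[[[0,0,0,0,0,0,-0.7],[0,0,0,0,0,0,-0.8],[0,0,0,0,0,0,-0.8],[0,0,0,0,0,0,-0.8],[0,0,0,0,0,0,-0.8]]]' 6
```

```text
clock: 3.55
position: [0.5156, -0.1461, 0.1177]
ee_rot: [3.13, -0.275, -0.0]
force: [-0.6, 0.8, 0.4]
width: 0.181
clock: 4.05
position: [0.5156, -0.1457, 0.1177]
ee_rot: [-3.129, 0.274, 0.0]
force: [-0.9, 2.6, -0.4]
width: 0.129
```

```bash
python3 -m creep '[[[0,0,0,0,0,0,-1],[0,0,0,0,0,0,-1],[0,0,0,0,0,0,-1],[0,0,0,0,0,0,-1]]]' 50; python3 -c "
from h import *
s=arm.observe();print(s['position'],s['force'],s['ft_torque'],s['ee_rot'])"
```

```text
clock: 4.45
position: [0.5157, -0.1458, 0.1177]
ee_rot: [-3.129, 0.274, -0.0]
force: [0.6, 3.0, -0.2]
width: 0.127
[ 0.51566081 -0.14579356  0.11772615] [ 0.59552761  2.99957103 -0.21995543] [ 0.92193315 -0.12476468 -0.02603259] [-3.12933155e+00  2.74397752e-01 -5.10514522e-05]
```

```bash
python3 -m creep '[[[0.06,0.33,-0.02,-1.97,0.35,0,-1],[0.06,0.33,-0.02,-1.97,0.35,0,-1],[0.115,0.65,-0.04,-3.94,0.69,0,-1],[0.115,0.65,-0.04,-3.94,0.69,0,-1]]]';  python3 -c "
from h import *
s=arm.observe();print(s['position'],s['force'],s['ft_torque'],s['ee_rot'])"
```

```text
clock: 4.85
position: [0.5169, -0.1395, 0.1175]
ee_rot: [3.06, -0.267, -0.009]
force: [-0.6, 0.9, 0.6]
width: 0.13
[ 0.51693451 -0.13949144  0.11745107] [-0.57887402  0.86929809  0.61966362] [ 0.49163502 -0.07744046 -0.00499072] [ 3.05971959 -0.2665945  -0.00887336]
```

```bash
python3 -m creep '[[[0.06,0.33,-0.04,-1.97,0.35,0,-1],[0.115,0.64,-0.08,-3.94,0.69,0,-1]]]'; python3 -c "
from h import *
import cv2
s=arm.observe();print(s['position'],s['force'],s['ft_torque'],s['ee_rot'])
for n,c in [('side',(slice(250,400),slice(210,420))),('top',(slice(145,285),slice(370,530)))]:
    a=cv2.cvtColor(arm.get_image(n),cv2.COLOR_RGB2BGR);cv2.imwrite(f'pics/{n}3.png',a)
    cv2.imwrite(f'pics/{n}3z.png',cv2.resize(a[c],None,fx=3.6,fy=3.6,interpolation=cv2.INTER_CUBIC))
s=arm.observe();print(s['position'],s['force'],s['ft_torque'],s['ee_rot'])
"
```

```text
clock: 5.05
position: [0.5181, -0.1337, 0.1168]
ee_rot: [2.991, -0.265, -0.017]
force: [-0.2, 1.6, 1.9]
width: 0.128
[ 0.51810407 -0.13373994  0.1168483 ] [-0.1888827   1.64354664  1.87159399] [ 1.22336123  0.02415595 -0.01533917] [ 2.99097967 -0.26478999 -0.01702628]
[ 0.51824018 -0.13309277  0.1167656 ] [-0.6927997   0.59273118  3.09060212] [ 0.4649912   0.08478111 -0.02048761] [ 2.99076412 -0.26015608 -0.01744378]
```

View pics/side3z.png

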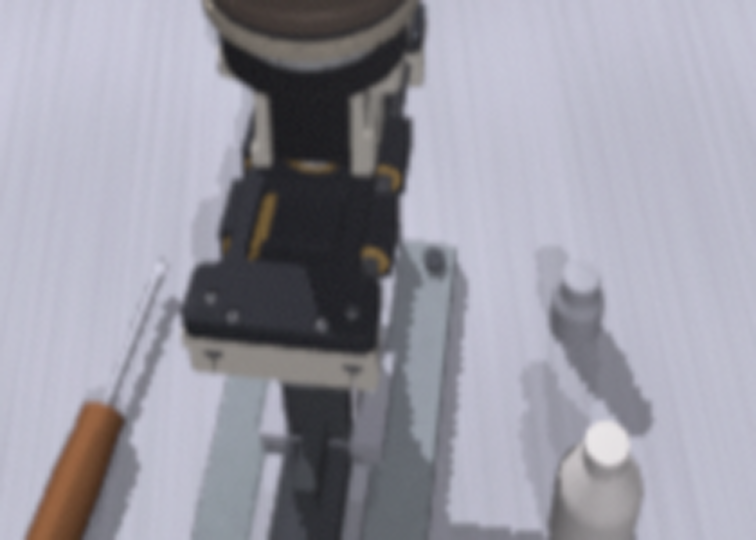

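View pics/top3z.png

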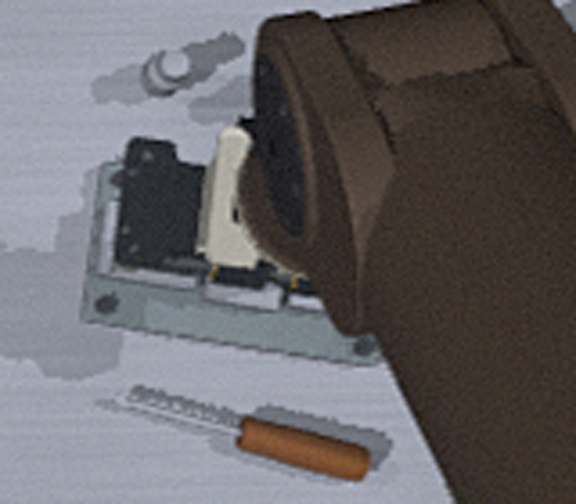

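```bash
python3 -m creep '[[[0.02,0.10,-0.01,-0.5,0.09,0,-1],[0.04,0.22,-0.03,-1.0,0.17,0,-1]]]'; python3 -c "
from h import *
s=arm.observe();print(s['position'],s['force'],s['ft_torque'],s['ee_rot'])"; python3 -m creep '[[[0,0,0,0,0,0,-1],[0,0,0,0,0,0,-1]]]';  python3 -c "
from h import *
s=arm.observe();print(s['position'],s['force'],s['ft_torque'],s['ee_rot'])"
```

```text
clock: 5.35
position: [0.5185, -0.1319, 0.1166]
ee_rot: [2.973, -0.263, -0.019]
force: [1.3, -1.9, 5.4]
width: 0.127
[ 0.51845825 -0.13193001  0.11657196] [ 1.33330421 -1.94941736  5.41152442] [ 0.29236121  0.06983431 -0.02512038] [ 2.97308137 -0.26338263 -0.01909842]
clock: 5.55
position: [0.5184, -0.1318, 0.1166]
ee_rot: [2.973, -0.263, -0.019]
force: [-0.3, -1.4, 4.2]
width: 0.13
[ 0.51844859 -0.13181864  0.11656046] [-0.27140725 -1.38239358  4.15466381] [0.18896392 0.06212614 0.06184117] [ 2.9729411  -0.26260767 -0.01923682]
```

```bash
python3 -m creep '[[[-0.09,-0.5,0.06,2.95,-0.52,0,-1],[-0.17,-0.98,0.10,5.9,-1.04,0,-1],[-0.26,-1.46,0.12,8.88,-1.55,0,-1],[-0.26,-1.46,0.12,8.88,-1.55,0,-1]]]';  python3 -c "
from h import *
s=arm.observe();print(s['position'],s['force'],s['ft_torque'],s['ee_rot'])"; python3 -m creep '[[[-0.06,-0.33,-0.02,1.97,-0.35,0,-1],[-0.115,-0.65,-0.04,3.94,-0.69,0,-1],[-0.17,-0.97,-0.07,5.9,-1.04,0,-1]]]';  python3 -c "
from h import *
s=arm.observe();print(s['position'],s['force'],s['ft_torque'],s['ee_rot'])"
```

```text
clock: 5.95
position: [0.5158, -0.1466, 0.1177]
ee_rot: [-3.126, 0.281, -0.002]
force: [-0.3, 0.6, 3.6]
width: 0.126
[ 0.51583664 -0.14662172  0.11769402] [-0.31974138  0.58377389  3.64498059] [ 4.64689808e-03 -1.25908335e-01 -4.22517206e-05] [-3.12600825e+00  2.80655944e-01 -1.99880081e-03]
clock: 6.25
position: [0.5146, -0.1542, 0.1172]
ee_rot: [-3.024, 0.264, -0.015]
force: [-0.1, 4.7, 3.5]
width: 0.129
[ 0.51456007 -0.15421709  0.11718026] [-0.13037588  4.71814985  3.4581485 ] [ 0.838367   -0.0699293  -0.02472057] [-3.02354049  0.26421037 -0.01531835]
```

Consistent resistance (keeper pushing back). Continue to about 9°.

```bash
python3 -m creep '[[[-0.06,-0.33,-0.03,1.97,-0.35,0,-1],[-0.06,-0.36,-0.03,1.97,-0.35,0,-1]]]';  python3 -c "
from h import *
s=arm.observe();print(s['position'],s['force'],s['ft_torque'],s['ee_rot'])"; python3 -m creep '[[[-0.02,-0.10,-0.01,0.5,-0.09,0,-1],[-0.04,-0.22,-0.03,1.0,-0.17,0,-1],[-0.04,-0.22,-0.03,1.0,-0.17,0,-1]]]';  python3 -c "
from h import *
s=arm.observe();print(s['position'],s['force'],s['ft_torque'],s['ee_rot'])"
```

```text
clock: 6.45
position: [0.5137, -0.1584, 0.1167]
ee_rot: [-2.988, 0.265, -0.019]
force: [0.7, 4.1, 5.2]
width: 0.126
[ 0.51372645 -0.15842071  0.11666153] [0.66044804 4.13223985 5.24082953] [ 1.31198604 -0.25356183  0.00187853] [-2.98779449  0.26484115 -0.01916165]
clock: 6.75
position: [0.5136, -0.1595, 0.1165]
ee_rot: [-2.971, 0.26, -0.021]
force: [1.6, 6.7, 6.2]
width: 0.13
[ 0.51355311 -0.15952108  0.11653923] [1.58720361 6.66998768 6.18425066] [ 1.6911586  -0.27961085 -0.01546428] [-2.97125001  0.25992133 -0.02100848]
```

```bash
python3 -m creep '[[[-0.01,-0.1,0,0,0,0,-1],[-0.02,-0.15,0,0.3,-0.05,0,-1],[-0.02,-0.15,0,0.3,-0.05,0,-1]]]';  python3 -c "
from h import *
s=arm.observe();print(s['position'],s['force'],s['ft_torque'],s['ee_rot'])"
```

```text
clock: 7.05
position: [0.5134, -0.1601, 0.1165]
ee_rot: [-2.966, 0.258, -0.021]
force: [1.8, 9.5, 6.9]
width: 0.126
[ 0.51343404 -0.16011299  0.11653341] [1.82081468 9.54503289 6.92075992] [ 2.17809409 -0.4575424  -0.04744894] [-2.96551823  0.25790074 -0.02123538]
```

```bash
python3 -m creep '[[[0.1,0.58,0.05,-3.0,0.53,0,-1],[0.2,1.12,0.1,-6.0,1.06,0,-1],[0.28,1.65,0.13,-9.17,1.61,0,-1],[0.28,1.65,0.13,-9.17,1.61,0,-1],[0.28,1.65,0.13,-9.17,1.61,0,-1]]]';  python3 -c "
from h import *
import cv2
s=arm.observe();print(s['position'],s['force'],s['ft_torque'],s['ee_rot'])
for n,c in [('side',(slice(250,400),slice(210,420))),('top',(slice(145,285),slice(370,530)))]:
    a=cv2.cvtColor(arm.get_image(n),cv2.COLOR_RGB2BGR);cv2.imwrite(f'pics/{n}4.png',a)
    cv2.imwrite(f'pics/{n}4z.png',cv2.resize(a[c],None,fx=3.6,fy=3.6,interpolation=cv2.INTER_CUBIC))
"
```

```text
clock: 7.55
position: [0.516, -0.1452, 0.1176]
ee_rot: [-3.128, 0.273, -0.001]
force: [-0.2, 5.3, 6.4]
width: 0.128
[ 0.51601288 -0.14524491  0.11764522] [-0.21638359  5.32595904  6.40046238] [ 1.51130352 -0.22500759 -0.01637024] [-3.12788806e+00  2.72930642e-01 -9.15971994e-04]
```

View pics/side4z.png

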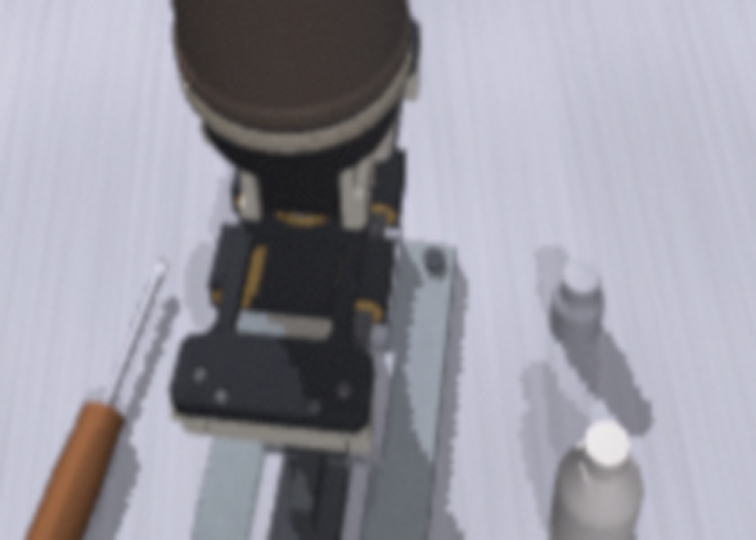

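View pics/top4z.png

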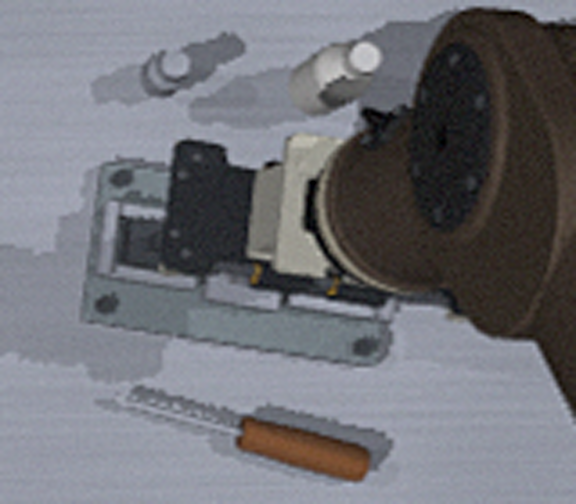

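```bash
python3 -m creep '[[[0.01,0.06,0,0,0,0,-1],[0.01,0.06,0,0,0,0,-1]]]';python3 -m creep '[[[0,0,0.1,0,0,0,-1],[0,0,0.2,0,0,0,-1],[0,0,0.2,0,0,0,-1]]]'; python3 -m creep '[[[0,0,0.1,0,0,0,-1],[0,0,0.1,0,0,0,-1]]]'
```

```text
clock: 7.85
position: [0.5159, -0.1458, 0.1177]
ee_rot: [-3.127, 0.277, -0.001]
force: [0.3, 4.7, 6.3]
width: 0.13
clock: 8.15
position: [0.5149, -0.1462, 0.119]
ee_rot: [-3.129, 0.277, 0.002]
force: [-0.2, -0.0, -3.1]
width: 0.13
clock: 8.35
position: [0.5154, -0.146, 0.1204]
ee_rot: [3.129, -0.276, -0.001]
force: [-0.2, -0.4, -1.6]
width: 0.13
```

```bash
python3 -m creep '[[[0,0,0.1,0,0,0,-1],[0,0,0.2,0,0,0,-1],[0,0,0.2,0,0,0,-1]]]'; python3 -m creep '[[[0,0,0.15,0,0,0,-1],[0,0,0.3,0,0,0,-1],[0,0,0.45,0,0,0,-1],[0,0,0.45,0,0,0,-1]]]'
```

```text
clock: 8.65
position: [0.5158, -0.1456, 0.1226]
ee_rot: [3.129, -0.275, 0.0]
force: [-0.9, -0.5, -1.5]
width: 0.128
clock: 9.05
position: [0.5159, -0.1455, 0.1272]
ee_rot: [3.129, -0.275, 0.001]
force: [0.8, 0.2, -1.8]
width: 0.13
```

```bash
python3 -m creep '[[[0,0,0.8,0,0,0,-1],[0,0,1.6,0,0,0,-1],[0,0,2.4,0,0,0,-1],[0,0,3.2,0,0,0,-1],[0,0,4,0,0,0,-1]]]'; python3 -m creep '[[[0,0,1,0,0,0,-1],[0,0,2,0,0,0,-1],[0,0,3,0,0,0,-1],[0,0,4,0,0,0,-1],[0,0,4.8,0,0,0,-1]]]'; python3 -m creep '[[[0,0,0,0,0,0,-1],[0,0,0,0,0,0,-1],[0,0,0,0,0,0,-1]]]'; python3 -c "
from h import *
import cv2
from scipy.spatial.transform import Rotation as R
s=arm.observe();print(s['position'],s['force'],s['ft_torque']);print(R.from_rotvec(s['ee_rot']).as_matrix().round(3))
for n,c in [('side',(slice(250,400),slice(210,420))),('top',(slice(145,285),slice(370,530)))]:
    a=cv2.cvtColor(arm.get_image(n),cv2.COLOR_RGB2BGR);cv2.imwrite(f'pics/{n}5.png',a)
    cv2.imwrite(f'pics/{n}5z.png',cv2.resize(a[c],None,fx=3.6,fy=3.6,interpolation=cv2.INTER_CUBIC))
"
```

```text
clock: 9.55
position: [0.5158, -0.1455, 0.1679]
ee_rot: [3.129, -0.275, 0.001]
force: [-0.3, 0.2, -1.5]
width: 0.123
clock: 10.05
position: [0.5159, -0.1455, 0.216]
ee_rot: [3.129, -0.275, 0.001]
force: [0.5, 0.6, -1.3]
width: 0.126
clock: 10.35
position: [0.5154, -0.1454, 0.2145]
ee_rot: [-3.129, 0.275, 0.001]
force: [-0.4, -0.1, -2.4]
width: 0.128
[ 0.51536124 -0.1454242   0.21445307] [-0.38013462 -0.07354123 -2.35413941] [0.01732067 0.04509199 0.0046197 ]
[[ 0.985 -0.174 -0.001]
 [-0.174 -0.985  0.   ]
 [-0.001 -0.    -1.   ]]
```

View pics/side5z.png

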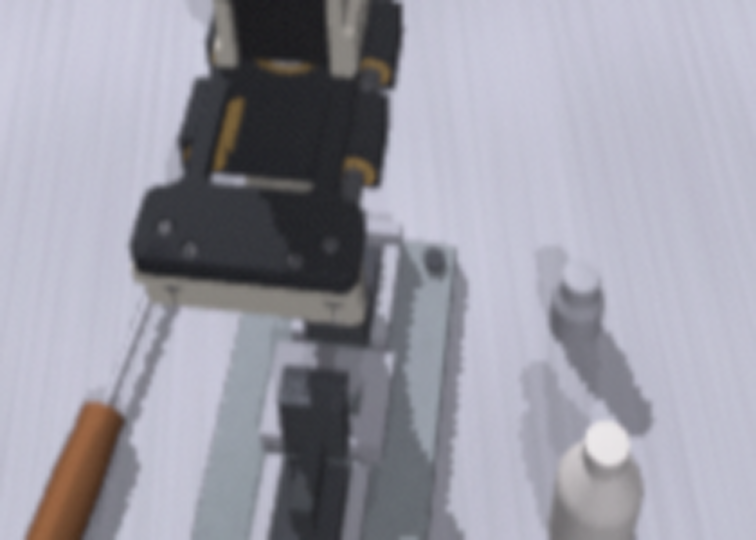

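View pics/top5z.png

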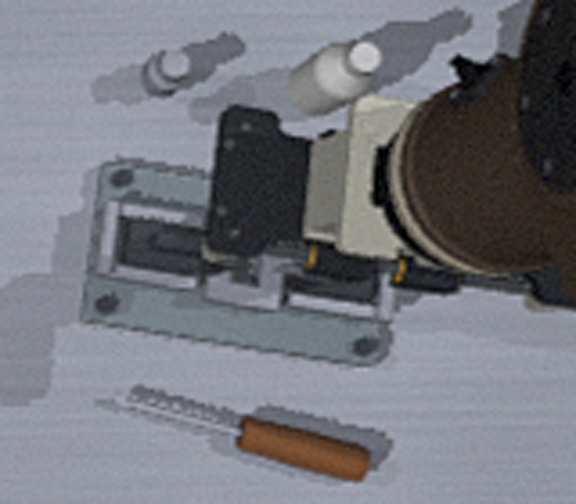

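```bash
python3 -c "
from cell import arm
s=arm.observe();print(s['clock'],s['position'],s['force'],s['width'],abs(s['dq']).max());print(arm.sign_off())"
```

```text
10.45 [ 0.51540009 -0.14543271  0.21442536] [-0.18144899  0.46519856 -1.72463898] 0.1286302402246442 0.0020433106457955603
the job is handed in; nothing more can be done
None
```

The block is out of the fixture and held in the gripper above the pocket, and I handed the job in at 10.45 s.

- **Freeing it:** I gripped the tang at 50 N. I rocked the block about 9° towards the +y keeper, then about 9° towards the -y keeper, pressing lightly down throughout.
- **Lift:** I raised it straight up in small steps. It passed the 2 mm point where the lips would have caught with only about 2 N on the wrist, roughly the block's own weight. The largest force I read during the job was about 12 N.
- **Last checks:** The tool was vertical to within about 0.1°. The opening was 11.8 mm, which matches the 12 mm tang, and the wrist carried about 1.7 to 2.4 N. The TCP rose about 97 mm, so the foot should be about 19 mm above the keepers' tops. In the last pictures the nut, bottle and screwdriver look unmoved; I did not re-check the parts tray.
- **Not confirmed by sight:** The gripper hid the block in both cameras. That the block is upright and the foot is clear comes from the arm's pose and forces. How far the keepers moved is inferred from the free lift. After the second lean there was about 5 N sideways while seated, possibly a small shift in the grip. It disappeared on lifting.

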